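# Wind the press down by one turn

### The job

Push the hand wheel on top of the bench press round by its upright handle, clockwise as seen from above, through exactly one full turn, so that the handle stops right where it began and the press plate has come down by one thread. Only push the handle with the fingertips or the outside of the fingers, never take it between them; leave the two small bottles and the wooden stamp standing as they are, and come clear of the wheel at the end.

Things in the scene. Friction and masses are not known exactly. Their poses are not given: they have to be found in the camera images.
- press: grey bench screw press, fixed to the table: bed 120 x 160 mm, 18 mm thick, two upright steel columns 120 mm apart, a crossbar 42 x 150 mm whose top is 148 mm above the table, and above it a level hand wheel. Origin: centre of the underside of the bed; z up; y runs along the crossbar. On its left (+y) stands a blue bag sealer whose fixed raised lever reaches above the wheel: keep a wide gripper clear of it.
- wheel_axis (a point): centre of the hand wheel, on its upright axis, 168 mm above the table at the mid height of the rim. The wheel lies level; rim circle radius 62 mm at the middle of a 12 mm thick dark steel bar, so the rim's top is at 174 mm; three spokes; the hub is 32 mm across and nothing of it stands above 186 mm.
- crank_handle: the only upright handle on the wheel: black, round, 18 mm in diameter, 46 mm tall, standing on the rim 62 mm from the wheel's axis. Origin: centre of its lower end, 176 mm above the table (a flange 20 mm across surrounds it there); its top is at 222 mm. It travels round with the wheel and also spins freely on its own pin.
- wheel (a joint): angle of the hand wheel in rad; grows as it turns clockwise seen from above (one turn is 6.283). It starts somewhere between 0 and 5.2; there is no stop within two turns from any start. It turns freely against a steady friction (about 2.5 N pushed at the handle) and stays where it is left. One turn lowers the press plate by 8 mm.
- vial_a: small bottle with black cap, 31 mm across, 62 mm tall, standing loose on the table near the press or on the far side of the blue sealer; leave it. Origin: centre of its underside.
- vial_c: smaller bottle with white cap, 26 mm across, 52 mm tall, standing loose on the table near the press or on the far side of the blue sealer; leave it. Origin: centre of its underside.
- lot_stamp: wooden hand stamp, 37 x 48 mm, 74 mm tall, standing loose on the table near the press or on the far side of the blue sealer; leave it. Origin: centre of its underside.

How it is judged:
On the way, in this order (a step that is already met when the one before it is completed fails the run):
1. the handle, pushed by the fingers, is about half a turn from its start (distance of crank_handle from where it was at the start of the episode above 0.11 m and contact force between the fingers and crank_handle above 0.3 N), for 0.1 s.
2. the handle, still pushed by the fingers, is past three quarters of the turn (distance of crank_handle from where it was at the start of the episode below 0.08 m and value of joint wheel above 4 rad and contact force between the fingers and crank_handle above 0.3 N), for 0.1 s.
At the end, for the whole second after the job is handed in: The wheel has been turned clockwise by one turn and no more, the handle is within 15 mm (about 14 degrees) of where it started, and the wheel is at rest (distance of crank_handle from where it was at the start of the episode below 0.015 m and value of joint wheel between 5.75 and 12 rad and velocity of joint wheel between -0.05 and 0.05 rad/s); the robot touches nothing.
It fails at once if the handle is taken between the fingers (the point between the finger pads comes within 10 mm of the handle's axis, at handle height) (horizontal distance between the grasp point and crank_handle below 0.01 m and z of the grasp point in the frame of crank_handle below 0.055 m).
It fails at once if a bottle or the stamp is moved by more than 15 mm (distance of any of vial_a, vial_c, lot_stamp from where it was at the start of the episode above 0.015 m).
It fails at once if a bottle or the stamp is knocked over (angle between any of vial_a, vial_c, lot_stamp's own z axis and vertical above 0.5 rad).
It also fails if it takes over 64 s, if anything falls off the work surface, if the arm or the gripper's body presses on something with over 40 N, if the wrist force passes 120 N, or if a joint passes its speed limit or range.

### The arm

A 6-joint arm with a two-finger parallel gripper is mounted at the origin on the work surface; the furniture and walls round the work are solid. World frame = base frame: x ahead of the robot, y to its left, z up, the work surface at z = 0. Lengths are in m, angles in rad, forces in N, time in s.
With the tool pointing down it reaches from about 0.25 to 0.775 m from the base axis. Payload 4 kg.
Tool frame: the origin (TCP) lies at the very end of the fingers, on their centre line; the grasp point (between the pads) lies 19 mm behind it; z points along the fingers, y is the direction in which the jaws open and shut (so a half turn about z gives the same grasp; the last joint's range is limited). The gripper opens to 94 mm and grips with 3 to 60 N. Pads are 16 mm wide; open, the fingers measure 119 mm over their backs; the gripper's body (75 mm by 177 mm) begins 78 mm behind the grasp point.
Start: joints at [1.041, 0.087, 1.371, -0, 1.684, -0.103], TCP at [0.228, 0.501, 0.206] pointing down, gripper open.
Joint ranges: [-3.1, 3.1], [-0.76, 2.03], [0.27, 2.55], [-1.08, 4.22], [0.17, 2.65], [-2.57, 2.57]. Speed limits (rad/s): [2.79, 2.79, 3.14, 3.14, 3.14, 3.14].

### API

Orientations are given as [roll, pitch, yaw] about the fixed x, y, z axes, in that order (R = Rz(yaw) Ry(pitch) Rx(roll)).
In Python, from bench import robot, snapshot, calibration gives the robot as it stands. The module is installed in compiled form; this text tells all that it offers.
- The arm moves only by the tool servo_tool, never from a script. Its argument "series" is text: rows parted by semicolons, each of 5 numbers parted by spaces: the closure, from -1 (fully open) to 1 (shut), then the shift along the tool's x, y, z in cm, then the turn about the tool's z in rad. A call has 1 to 20 rows; each row is the pose to reach, as a shift and turn from the pose commanded when the call began, along the tool's axes at that moment; what a row does not reach only later rows make up. A row lasts 1/12 s, in which the tool goes at most 41.7 mm and 7.16 degrees, less where a joint would pass 70% of its speed; a pose out of reach is approached as far as the arm can. A call with a gripper value outside its range is refused whole. The fingers move at their own pace and stop on an object; the grip force is fixed at half the most. Time passes only in rows, so rows that repeat a pose let the fingers close. It gives the time, the measured TCP pose, the force and the opening at its end, in the units of the state.
- robot.get_obs(): the state, without advancing time (a new reading comes with each control period).
- snapshot(name): name is "scene" or "top" or "wrist"; returns (picture, depth): 420x560x3 uint8, red, green, blue; 420x560 float32, m along the optical axis (not along the pixel's ray), 0 where there is no reading.
- calibration(name): a dict with "fx", "fy", "cx", "cy" (pixels), "k1" (the pictures are not rectified: a ray, as slopes to the right and down, at radius r is drawn at 1 + k1 r^2 times it, then the intrinsics apply), "rvec" (rotation vector, rad) and "tvec" (3), from world to camera coordinates, as OpenCV has them; the wrist camera has in their place "tool_from_camera" (4x4, takes a point from camera to tool coordinates, whose origin is the TCP and whose axes are the flange's). Camera axes: x right, y down, z forward; pixel columns grow to the right and rows downward; lengths in m; the calibration is good to about 2 mm. A picture is of the moment at which its call begins: read the wrist's pose just before it. calibration takes no time and is no camera call.
- robot.close_job(): hands the job in, once; it reports no verdict.
The state is a dict: "time": time; "joint_positions": joint angles; "qvel": joint speeds; "joint_torque": joint torques, N m; "tool_pos": TCP position; "ee_rot": TCP orientation; "wrist_force": force on the tool from outside, world axes, zero at the start; "wrist_torque": the same for the moment, N m; "width": finger opening in m.
Only numpy, scipy, OpenCV 4.12 (cv2) and the standard library are available. Lean on these libraries where they do the work, as an engineer would, in place of code of your own. Each camera call takes 0.05 s, during which the arm holds its last target. There are 200 camera calls.

## Working session

There is one attempt and no reset: what is moved stays moved. The work goes in short steps, Python scripts to look and compute and a tool call to move; the robot and the scene stay as the last step left them, time stands still between calls to the robot, and variables do not carry over. Pictures are saved under pics/ and viewed, about 8 in all and at most 12, crops included, and the job is handed in when it is done.

Besides the shell and the picture viewer there is one more tool, called as name(argument=value, ...) on one line, values as JSON. servo_tool: Moves the arm, as the interface text tells. Its arguments: {"type":"object","properties":{"series":{"type":"string"}},"required":["series"]}

```bash
mkdir -p pics; cat > h.py <<'E'
import numpy as np,cv2
from bench import robot,snapshot,calibration
def pts(name,dep):
    c=calibration(name);h,w=dep.shape
    K=np.array([[c['fx'],0,c['cx']],[0,c['fy'],c['cy']],[0,0,1]])
    return c,K
def ray(name,uv):
    c=calibration(name)
    p=np.array([(uv[0]-c['cx'])/c['fx'],(uv[1]-c['cy'])/c['fy']]);q=p.copy()
    for _ in range(20): q=p/(1+c['k1']*(q@q))
    R=cv2.Rodrigues(np.array(c['rvec'],float))[0];t=np.array(c['tvec'],float).ravel()
    return -R.T@t,R.T@np.r_[q,1]
def onz(name,uv,z):
    o,d=ray(name,uv);return o+d*(z-o[2])/d[2]
def deproj(name,uv,dep):
    o,d=ray(name,uv);return o+d*dep[int(round(uv[1])),int(round(uv[0]))]
def save(n,im): cv2.imwrite('pics/'+n+'.png',im[:,:,::-1])
E
python3 - <<'E'
from h import *
s=robot.get_obs();print(s)
for n in['scene','top']:
    im,d=snapshot(n);save(n+'1',im);np.save(n+'d.npy',d);np.save(n+'i.npy',im)
    c=calibration(n);print(n,c)
E
```

```text
{'time': 0.0, 'joint_positions': array([ 1.04091843e+00,  8.79461513e-02,  1.37225503e+00, -1.91956361e-05,
        1.68358748e+00, -1.03107174e-01]), 'qvel': array([ 9.32087298e-05, -8.59004839e-04,  1.33525446e-03, -2.42948237e-04,
        8.22830156e-04,  4.64049180e-04]), 'joint_torque': array([ 4.85891560e-04, -3.40182531e+01, -3.02428114e+01,  7.19439215e-02,
        3.28710792e-02, -1.48907866e-04]), 'tool_pos': array([0.22739779, 0.50018554, 0.20430862]), 'ee_rot': array([-3.13940635e+00, -2.07045568e-04,  2.71481957e+00]), 'wrist_force': array([ 0.01567765, -0.1145657 ,  0.95230537]), 'wrist_torque': array([-0.04454586, -0.02660377, -0.04149711]), 'width': 0.09402300520838446}
scene {'fx': 384.86639649501086, 'fy': 384.86639649501086, 'cx': 278.1503735322578, 'cy': 207.98013691584012, 'k1': 0.0252390399244175, 'rvec': array([ 1.94703217, -0.40020326,  0.30371178]), 'tvec': array([-0.47915879,  0.15678893,  0.85794074])}
top {'fx': 411.97196874069095, 'fy': 411.97196874069095, 'cx': 281.72504498274304, 'cy': 214.2794112747497, 'k1': -0.12119043973434947, 'rvec': array([ 2.18258981, -2.1591199 ,  0.08681103]), 'tvec': array([-0.06758266,  0.5099325 ,  0.98235309])}
```

View pics/scene1.png

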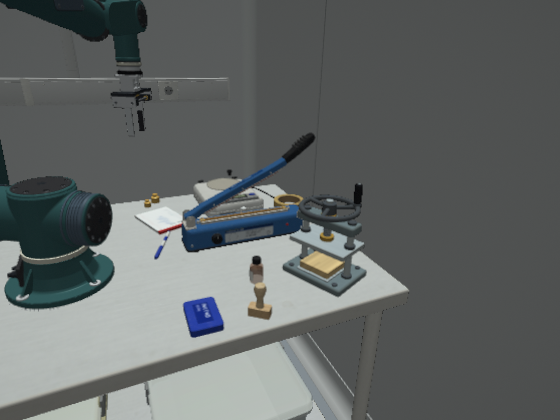

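View pics/top1.png

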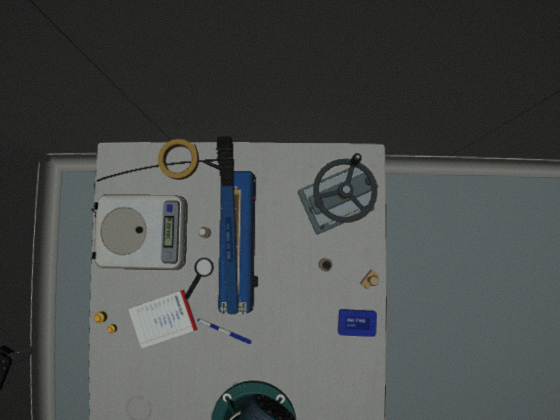

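The scene view shows the press with its wheel at (330,208) and the handle at (358,193). The top view shows the wheel centred near (346,190), the handle at (357,157), the sealer lever end at (225,160), vial_a at (325,265), the stamp at (371,280) and vial_c at (204,232).

```bash
cat > m.py <<'E'
from h import *
from scipy.optimize import least_squares
def cloud(n,im,d,u0,u1,v0,v1):
    P=[];
    for v in range(v0,v1):
        for u in range(u0,u1):
            if d[v,u]>0: P.append(np.r_[deproj(n,(u,v),d),im[v,u],u,v])
    return np.array(P)
def fitc(p):
    f=lambda x:np.hypot(p[:,0]-x[0],p[:,1]-x[1])-0.062
    r=least_squares(f,p.mean(0)[:2],loss='soft_l1',f_scale=.003);return r.x,np.sqrt((r.fun**2).mean())
E
python3 - <<'E'
from m import *
for n,b in[('top',(295,390,145,240)),('scene',(285,375,175,235))]:
    im=np.load(n+'i.npy');d=np.load(n+'d.npy');P=cloud(n,im,d,*b)
    z=P[:,2]
    print(n,np.histogram(z,np.arange(-.02,.25,.02)))
    w=P[(z>.158)&(z<.182)&(P[:,3:6].max(1)<90)]
    c,e=fitc(w);rr=np.hypot(*(w[:,:2]-c).T);w=w[rr>.045];c,e=fitc(w);print('wheel',c,e,len(w),w[:,2].mean())
    h=P[(z>.188)&(z<.235)];print('handle',len(h),np.median(h[:,:3],0),h[:,2].max(),h[:,-2:].mean(0), h[:,:2].min(0),h[:,:2].max(0))
im=np.load('topi.npy');g=im.max(2)
print('hub ray', onz('top',(346.5,190),.18),'handle ray',onz('top',(357,157),.222))
for nm,uv in dict(vial_a=(325,264),vial_c=(204,231),stamp=(371,280),levertip=(225,140),leverend=(225,184),lever2=(228,230)).items(): print(nm,deproj('top',uv,np.load('topd.npy')).round(3))
cv2.imwrite('pics/crop1.png',cv2.resize(im[120:320,190:400],None,fx=3,fy=3,interpolation=2)[:,:,::-1])
E
```

```text
Traceback (most recent call last):
  File "m.py", line 7, in cloud
    if d[v,u]>0: P.append(np.r_[deproj(n,(u,v),d),im[v,u],u,v])
                                ~~~~~~^^^^^^^^^^^
  File "h.py", line 16, in deproj
    o,d=ray(name,uv);return o+d*dep[int(round(uv[1])),int(round(uv[0]))]
        ~~~^^^^^^^^^
  File "h.py", line 8, in ray
    c=calibration(name)
ValueError: time passes only in moves, steps and waits
```

```bash
python3 - <<'E'
s=open('h.py').read()
s=s.replace("from bench import robot,snapshot,calibration","from bench import robot,snapshot,calibration as _cal\nimport functools\ncalibration=functools.lru_cache(None)(_cal)")
i=s.index("def pts");j=s.index("def ray");open('h.py','w').write(s[:i]+s[j:])
E
python3 - <<'E'
from m import *
for n,b in[('top',(295,390,145,240)),('scene',(285,375,175,235))]:
    im=np.load(n+'i.npy');d=np.load(n+'d.npy');P=cloud(n,im,d,*b)
    z=P[:,2]
    print(n,np.histogram(z,np.arange(-.02,.25,.02))[0])
    w=P[(z>.158)&(z<.182)&(P[:,3:6].max(1)<90)]
    c,e=fitc(w);rr=np.hypot(*(w[:,:2]-c).T);w=w[rr>.045];c,e=fitc(w);print('wheel',c,e,len(w),w[:,2].mean())
    h=P[(z>.188)&(z<.235)];print('handle',len(h),np.median(h[:,:3],0),h[:,2].max(),h[:,-2:].mean(0), h[:,:2].min(0),h[:,:2].max(0))
im=np.load('topi.npy');g=im.max(2)
print('hub ray', onz('top',(346.5,190),.18),'handle ray',onz('top',(357,157),.222))
for nm,uv in dict(vial_a=(325,264),vial_c=(204,231),stamp=(371,280),levertip=(225,140),leverend=(225,184),lever2=(228,230)).items(): print(nm,deproj('top',uv,np.load('topd.npy')).round(3))
cv2.imwrite('pics/crop1.png',cv2.resize(im[120:320,190:400],None,fx=3,fy=3,interpolation=2)[:,:,::-1])
print(calibration('wrist'))
E
```

```text
top [2271 2775  137    0    2  957    0   23  788 1386  134   44   38]
wheel [ 0.54896462 -0.19481667] 0.004576722954781961 1091 0.1728914375837093
handle 101 [ 0.60641287 -0.21070673  0.21879564] 0.22402386540231578 [355.5049505  160.15841584] [ 0.54498418 -0.22160873] [ 0.61797616 -0.18879912]
scene [306 411 484 386 367 415 269 341 427 961 146  71  24]
wheel [ 0.55116933 -0.20141268] 0.004106951382681816 718 0.17215051137681836
handle 139 [ 0.60874448 -0.22055412  0.20681286] 0.22491069614973985 [357.92086331 191.10071942] [ 0.55268093 -0.22551369] [ 0.61979189 -0.20421056]
hub ray [ 0.54835921 -0.19724056  0.18      ] handle ray [ 0.60857331 -0.2124418   0.222     ]
vial_a [ 0.392 -0.164  0.061]
vial_c [0.466 0.122 0.052]
stamp [ 0.356 -0.27   0.071]
levertip [0.627 0.043 0.273]
leverend [0.552 0.049 0.22 ]
lever2 [0.463 0.047 0.176]
{'fx': 375.6852012612653, 'fy': 375.6852012612653, 'cx': 283.83208135146634, 'cy': 209.00724023089245, 'k1': 0.007764307666818431, 'tool_from_camera': array([[ 1.60452530e-03, -9.63581503e-01, -2.67410010e-01,
         7.73435246e-02],
       [ 9.99998699e-01,  1.50181363e-03,  5.88621887e-04,
        -2.08123038e-04],
       [-1.65585166e-04, -2.67410606e-01,  9.63582659e-01,
        -1.80269829e-01],
       [ 0.00000000e+00,  0.00000000e+00,  0.00000000e+00,
         1.00000000e+00]])}
```

View pics/crop1.png

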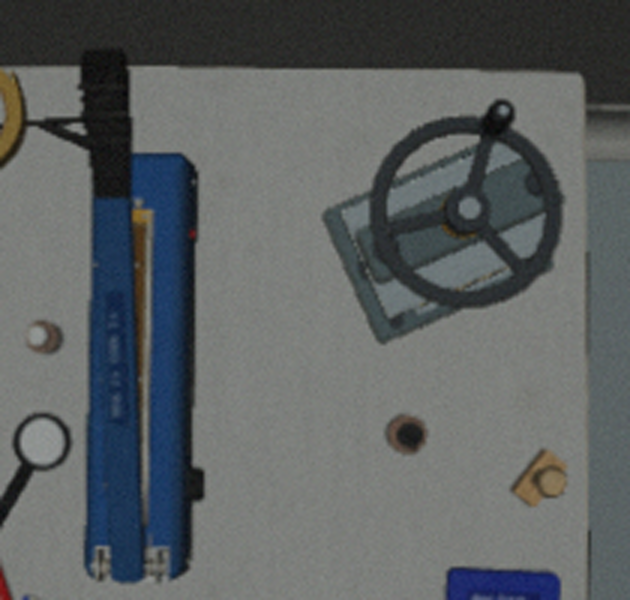

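Wheel centre is about (0.550, -0.198) and the handle about (0.609, -0.214), 61 mm apart (should be 62). First I raise the arm, shut the fingers, cross above the lever and turn the gripper so its wide side runs along x.

servo_tool(series="1 0 0 -4 0; 1 0 0 -8 0; 1 0 0 -12 0; 1 0 0 -16 0; 1 0 0 -18 0; 1 0 0 -18 0.1; 1 -62.4 -45.2 -18 1.144; 1 -62.4 -45.2 -18 1.144; 1 -62.4 -45.2 -18 1.144; 1 -62.4 -45.2 -18 1.144; 1 -62.4 -45.2 -18 1.144; 1 -62.4 -45.2 -18 1.144; 1 -62.4 -45.2 -18 1.144; 1 -62.4 -45.2 -18 1.144; 1 -62.4 -45.2 -18 1.144; 1 -62.4 -45.2 -18 1.144; 1 -62.4 -45.2 -18 1.144; 1 -62.4 -45.2 -18 1.144; 1 -62.4 -45.2 -18 1.144; 1 -62.4 -45.2 -18 1.144")

```text
time: 1.77
tool_pos: [0.5165, -0.0084, 0.3851]
ee_rot: [-3.141, -0.0, 1.571]
wrist_force: [0.9, 0.4, -0.0]
width: 0.0006
```

servo_tool(series="1 -4 3 0 0; 1 -8 5 0 0; 1 -10 6 4 0; 1 -10 6 8 0; 1 -10 6 8 0; 1 -10 6 8 0; 1 -10 6 8 0")

```text
time: 2.35
tool_pos: [0.5762, -0.1057, 0.307]
ee_rot: [3.141, -0.0, 1.572]
wrist_force: [0.1, -0.4, 0.9]
width: 0.0006
```

```bash
cat >> m.py <<'E'
def wrist(tag):
    s=robot.get_obs();im,d=snapshot('wrist');c=calibration('wrist');save(tag,im)
    from scipy.spatial.transform import Rotation as Rn
    R=Rn.from_euler('xyz',s['ee_rot']).as_matrix();T=np.array(c['tool_from_camera'])
    v,u=np.nonzero(d>0);p=np.c_[(u-c['cx'])/c['fx'],(v-c['cy'])/c['fy']]
    q=p/(1+c['k1']*(p**2).sum(1))[:,None]
    X=np.c_[q,np.ones(len(q))]*d[v,u][:,None]
    W=(X@T[:3,:3].T+T[:3,3])@R.T+s['tool_pos']
    return s,np.c_[W,im[v,u],u,v]
def report(s,P,c0=(.55,-.198)):
    z=P[:,2];m=np.hypot(P[:,0]-c0[0],P[:,1]-c0[1])
    tcp=s['tool_pos'];far=np.hypot(P[:,0]-tcp[0],P[:,1]-tcp[1])>.0
    w=P[(z>.16)&(z<.18)&(m<.08)&(m>.045)&(P[:,3:6].max(1)<90)]
    c,e=fitc(w);print('wheel',c,e,len(w),w[:,2].mean())
    h=P[(z>.195)&(z<.228)&(abs(m-.062)<.022)&(P[:,3:6].max(1)<110)]
    if len(h):
        t=h[h[:,2]>.216];print('handle',len(h),np.median(h[:,:3],0),'top',len(t),t[:,:2].min(0),t[:,:2].max(0),t[:,:2].mean(0) if len(t) else 0)
E
python3 - <<'E'
from m import *
s,P=wrist('w1');print(s['time'],s['tool_pos'],s['wrist_force'],s['joint_positions'].round(2));report(s,P)
E
```

```text
2.35 [ 0.57616676 -0.10574528  0.30695416] [ 0.10597705 -0.43520787  0.92427748] [-0.28  0.17  1.08  0.    1.89 -0.28]
wheel [ 0.55270071 -0.19598554] 0.004497802391175089 2304 0.17353492744021792
```

View pics/w1.png

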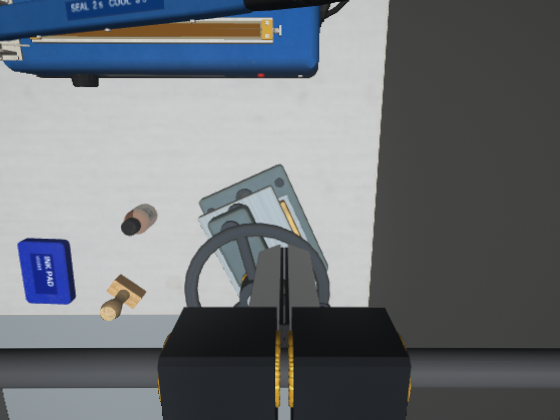

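The wrist view shows the wheel ring around (257,295) with the handle hidden behind the fingers. The fitted centre (0.553, -0.196) agrees with the other views. I descend on the +y side of the handle.

servo_tool(series="1 -2 3.7 0 0; 1 -5 3.7 0 0; 1 -6.9 3.7 2 0; 1 -6.9 3.7 5 0; 1 -6.9 3.7 8 0; 1 -6.9 3.7 11 0; 1 -6.9 3.7 11.5 0; 1 -6.9 3.7 11.5 0; 1 -6.9 3.7 11.5 0; 1 -6.9 3.7 11.5 0")

```text
time: 3.23
tool_pos: [0.6151, -0.1755, 0.1954]
ee_rot: [3.134, 0.003, 1.572]
wrist_force: [0.2, -1.0, -0.3]
width: 0.0011
```

```bash
cat > path.py <<'E'
import sys,numpy as np
# absolute fist path, as shift from the point (x0,y0): tool x=+y, tool y=+x
x0,y0,a,b,st=map(float,sys.argv[1:6]);C=(.551,-.198);r=.062
n=int(round(abs(b-a)/st))
for k in range(1,n+1):
    f=np.radians(a+(b-a)*k/n);print('1 %.1f %.1f 0 0;'%(100*(C[1]+r*np.sin(f)-y0),100*(C[0]+r*np.cos(f)-x0)),end=' ')
print()
E
python3 - <<'E'
from m import *
s=robot.get_obs();print(s['time'],s['tool_pos'],s['wrist_force'])
im,d=snapshot('scene');cv2.imwrite('pics/s2.png',cv2.resize(im[100:300,230:430],None,fx=3,fy=3)[:,:,::-1])
E
```

```text
3.2333 [ 0.61507241 -0.17553517  0.19536901] [ 0.15444749 -0.95084034 -0.26393724]
```

View pics/s2.png

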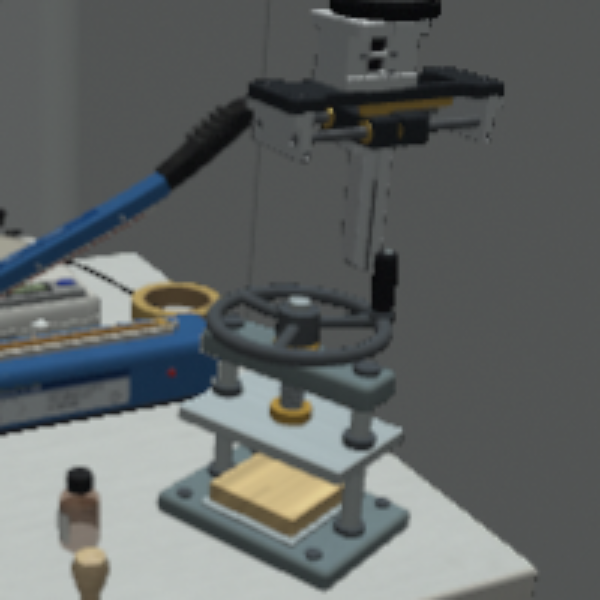

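```bash
python3 - <<'E'
from m import *
c=calibration('scene')
p=np.array([[.615,-.1755,.195],[.608,-.214,.222],[.608,-.214,.176],[.551,-.198,.186]])
K=np.array([[c['fx'],0,c['cx']],[0,c['fy'],c['cy']],[0,0,1]])
u=cv2.projectPoints(p,c['rvec'],c['tvec'],K,np.array([c['k1'],0,0,0.]))[0][:,0];print(u,(u-[230,100])*3)
E
python3 path.py .615 -.1755 18 -102 6
```

```text
[[348.16737707 189.23962744]
 [356.78307907 183.73395557]
 [354.49430369 203.48951829]
 [328.73589895 200.0868437 ]] [[354.50213121 267.71888233]
 [380.34923722 251.2018667 ]
 [373.48291108 310.46855487]
 [296.20769686 300.2605311 ]]
1 -1.0 -0.3 0 0; 1 -1.6 -0.2 0 0; 1 -2.3 -0.2 0 0; 1 -2.9 -0.2 0 0; 1 -3.5 -0.3 0 0; 1 -4.2 -0.5 0 0; 1 -4.8 -0.7 0 0; 1 -5.4 -1.0 0 0; 1 -5.9 -1.4 0 0; 1 -6.4 -1.8 0 0; 1 -6.9 -2.3 0 0; 1 -7.3 -2.8 0 0; 1 -7.6 -3.3 0 0; 1 -7.9 -3.9 0 0; 1 -8.1 -4.5 0 0; 1 -8.3 -5.1 0 0; 1 -8.4 -5.8 0 0; 1 -8.5 -6.4 0 0; 1 -8.4 -7.0 0 0; 1 -8.3 -7.7 0 0;
```

The crop shows the shut fingers left of the handle at (355,262), free of wheel and lever, and the projection agrees to about 2 px. Now I push the first third.

servo_tool(series="1 -1.0 -0.3 0.5 0; 1 -1.6 -0.2 0.5 0; 1 -2.3 -0.2 0.5 0; 1 -2.9 -0.2 0.5 0; 1 -3.5 -0.3 0.5 0; 1 -4.2 -0.5 0.5 0; 1 -4.8 -0.7 0.5 0; 1 -5.4 -1.0 0.5 0; 1 -5.9 -1.4 0.5 0; 1 -6.4 -1.8 0.5 0; 1 -6.9 -2.3 0.5 0; 1 -7.3 -2.8 0.5 0; 1 -7.6 -3.3 0.5 0; 1 -7.9 -3.9 0.5 0; 1 -8.1 -4.5 0.5 0; 1 -8.3 -5.1 0.5 0; 1 -8.4 -5.8 0.5 0; 1 -8.5 -6.4 0.5 0")

```text
time: 4.78
tool_pos: [0.5484, -0.2604, 0.1855]
ee_rot: [3.141, -0.0, 1.571]
wrist_force: [2.3, 1.1, 1.4]
width: 0.0002
```

```bash
python3 - <<'E'
from m import *
s,P=wrist('w2');print(s['time'],s['tool_pos'],s['wrist_force']);report(s,P)
im,d=snapshot('top');save('t2',im)
a=cv2.resize(im[130:250,290:400],None,fx=4,fy=4);w=cv2.imread('pics/w2.png')[:,:,::-1]
b=cv2.resize(w[150:420,130:430],(440,396));cv2.imwrite('pics/c2.png',np.vstack([np.hstack([a[:396],b])])[:,:,::-1])
E
```

```text
4.7833 [ 0.54838869 -0.2604023   0.1854672 ] [2.3236402  1.12109627 1.44460938]
wheel [ 0.55026677 -0.19968707] 0.00530011971215103 8545 0.1728536434121238
handle 3396 [ 0.53704086 -0.25139581  0.21657509] top 1760 [ 0.51903715 -0.26163216] [ 0.56131472 -0.24508209] [ 0.536487   -0.25173713]
```

View pics/c2.png

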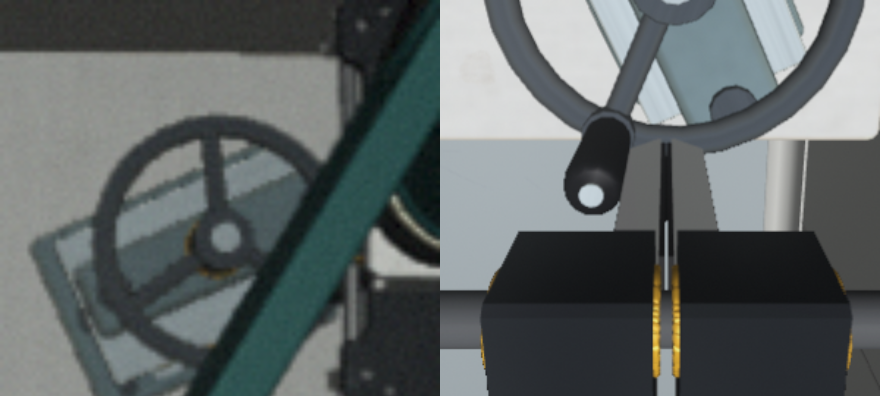

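The crop shows the handle ahead of the fingers at about (590,185), pushed by them with 2.5 N. I push on.

```bash
python3 path.py .549 -.260 -92 -212 6
```

```text
1 0.1 -0.7 0 0; 1 0.2 -1.3 0 0; 1 0.4 -1.9 0 0; 1 0.6 -2.5 0 0; 1 0.9 -3.1 0 0; 1 1.3 -3.6 0 0; 1 1.7 -4.1 0 0; 1 2.2 -4.5 0 0; 1 2.7 -4.9 0 0; 1 3.3 -5.3 0 0; 1 3.9 -5.5 0 0; 1 4.5 -5.8 0 0; 1 5.1 -5.9 0 0; 1 5.8 -6.0 0 0; 1 6.4 -6.0 0 0; 1 7.1 -5.9 0 0; 1 7.7 -5.8 0 0; 1 8.3 -5.6 0 0; 1 8.9 -5.4 0 0; 1 9.5 -5.1 0 0;
```

servo_tool(series="1 0.1 -0.7 -0.2 0; 1 0.2 -1.3 -0.2 0; 1 0.4 -1.9 -0.2 0; 1 0.6 -2.5 -0.2 0; 1 0.9 -3.1 -0.2 0; 1 1.3 -3.6 -0.2 0; 1 1.7 -4.1 -0.2 0; 1 2.2 -4.5 -0.2 0; 1 2.7 -4.9 -0.2 0; 1 3.3 -5.3 -0.2 0; 1 3.9 -5.5 -0.2 0; 1 4.5 -5.8 -0.2 0; 1 5.1 -5.9 -0.2 0; 1 5.8 -6.0 -0.2 0; 1 6.4 -6.0 -0.2 0; 1 7.1 -5.9 -0.2 0; 1 7.7 -5.8 -0.2 0; 1 8.3 -5.6 -0.2 0; 1 8.9 -5.4 -0.2 0; 1 9.5 -5.1 -0.2 0")

```text
time: 6.55
tool_pos: [0.4982, -0.1651, 0.1876]
ee_rot: [-3.141, 0.001, 1.571]
wrist_force: [-1.4, -4.2, -0.2]
width: 0.0003
```

```bash
python3 - <<'E'
from m import *
s,P=wrist('w3');print(s['time'],s['tool_pos'],s['wrist_force']);report(s,P)
E
python3 path.py .498 -.165 -212 -326 6
```

```text
6.55 [ 0.49815447 -0.16508121  0.1875908 ] [-1.43631048 -4.20420976 -0.17862335]
wheel [ 0.54851849 -0.19530059] 0.004037759494106198 7169 0.17362897847061512
handle 3136 [ 0.5068237  -0.1534805   0.21836914] top 1797 [ 0.48636651 -0.15809497] [ 0.5229497  -0.13878456] [ 0.50769259 -0.14983928]
1 0.5 0.4 0 0; 1 1.0 0.8 0 0; 1 1.4 1.3 0 0; 1 1.8 1.8 0 0; 1 2.2 2.4 0 0; 1 2.4 3.0 0 0; 1 2.7 3.6 0 0; 1 2.8 4.2 0 0; 1 2.9 4.9 0 0; 1 2.9 5.5 0 0; 1 2.8 6.2 0 0; 1 2.7 6.8 0 0; 1 2.5 7.4 0 0; 1 2.3 8.0 0 0; 1 2.0 8.6 0 0; 1 1.6 9.1 0 0; 1 1.2 9.6 0 0; 1 0.7 10.0 0 0; 1 0.2 10.4 0 0;
```

View pics/w3.png

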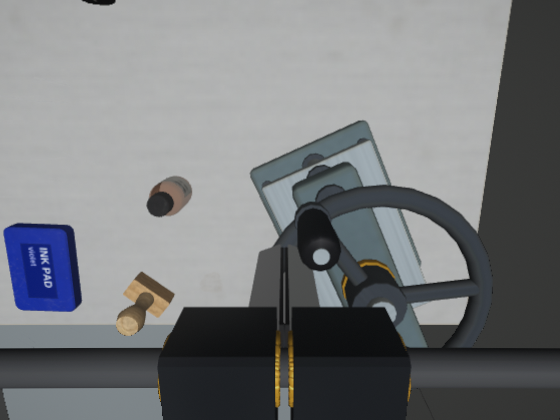

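The wrist view shows the handle at (316,240) ahead of the fingertips, with bottle and stamp untouched. I carry on round the far-left side.

servo_tool(series="1 0.5 0.4 0 0; 1 1.0 0.8 0 0; 1 1.4 1.3 0 0; 1 1.8 1.8 0 0; 1 2.2 2.4 0 0; 1 2.4 3.0 0 0; 1 2.7 3.6 0 0; 1 2.8 4.2 0 0; 1 2.9 4.9 0 0; 1 2.9 5.5 0 0; 1 2.8 6.2 0 0; 1 2.7 6.8 0 0; 1 2.5 7.4 0 0; 1 2.3 8.0 0 0; 1 2.0 8.6 0 0; 1 1.6 9.1 0 0; 1 1.2 9.6 0 0; 1 0.7 10.0 0 0; 1 0.2 10.4 0 0; 1 0.2 10.4 0 0")

```text
time: 8.27
tool_pos: [0.6031, -0.1646, 0.1873]
ee_rot: [3.14, 0.001, 1.57]
wrist_force: [0.4, -0.2, 0.3]
width: 0.0005
```

```bash
python3 - <<'E'
from m import *
s=robot.get_obs();print(s['time'],s['tool_pos'],s['wrist_force'])
im,d=snapshot('scene');cv2.imwrite('pics/s4.png',cv2.resize(im[100:300,230:430],None,fx=3,fy=3)[:,:,::-1])
E
python3 path.py .602 -.163 -326 -356 3
```

```text
8.2667 [ 0.60312997 -0.16464219  0.18726181] [ 0.40238762 -0.16258672  0.26452483]
1 -0.3 0.2 0 0; 1 -0.6 0.4 0 0; 1 -0.9 0.5 0 0; 1 -1.2 0.6 0 0; 1 -1.5 0.8 0 0; 1 -1.8 0.9 0 0; 1 -2.1 0.9 0 0; 1 -2.4 1.0 0 0; 1 -2.7 1.1 0 0; 1 -3.1 1.1 0 0;
```

View pics/s4.png

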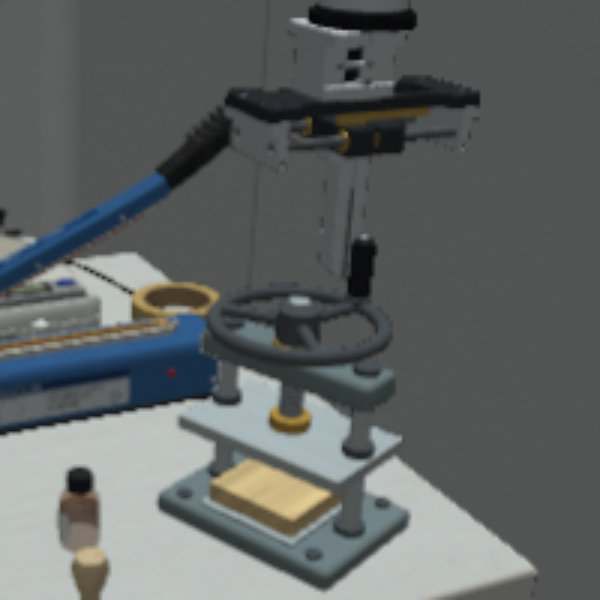

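Handle top is now at crop (365,240) versus (388,255) at the start, so it needs about 25 mm more. I push slowly to just short of the goal and compare with the first image.

servo_tool(series="1 -0.3 0.2 0 0; 1 -0.6 0.4 0 0; 1 -0.9 0.5 0 0; 1 -1.2 0.6 0 0; 1 -1.5 0.8 0 0; 1 -1.8 0.9 0 0; 1 -2.1 0.9 0 0; 1 -2.4 1.0 0 0; 1 -2.7 1.1 0 0; 1 -3.0 1.1 0 0; 1 -3.0 1.1 0 0; 1 -3.0 1.1 0 0")

```text
time: 9.32
tool_pos: [0.613, -0.1943, 0.1875]
ee_rot: [3.141, 0.001, 1.57]
wrist_force: [-0.2, -0.1, 0.3]
width: 0.0006
```

```bash
cat > cmp.py <<'E'
from m import *
s=robot.get_obs();print(s['time'],s['tool_pos'],s['wrist_force'])
im,d=snapshot('scene')
for n,I in(('start',np.load('scenei.npy')),('now',im)):
    g=I[178:206,340:375].max(2);m=(g<30).astype(np.uint8)
    k,l,st,ce=cv2.connectedComponentsWithStats(m)
    i=1+np.argmax(st[1:,4]);uv=ce[i]+[340,178];b=st[i]
    print(n,uv,b,'top pt',onz('scene',(b[0]+340+b[2]/2-.5,178+b[1]+2),.222))
E
python3 cmp.py
```

```text
9.3167 [ 0.61304671 -0.19428587  0.18747062] [-0.24872278 -0.07056674  0.25923419]
start [357.38931298 193.90839695] [ 14   6   8  20 131] top pt [ 0.60100305 -0.22661598  0.222     ]
now [357.22834646 193.79527559] [ 14   7   8  19 127] top pt [ 0.5973494  -0.23182531  0.222     ]
```

The handle blob's centroid is within 0.2 px of its starting place. I back off in +y, rise, and check.

servo_tool(series="1 0.5 0 0 0; 1 1.5 0 0 0; 1 2.5 0 0 0; 1 2.5 0 -3 0; 1 2.5 0 -6 0; 1 2.5 0 -10 0; 1 2.5 -3 -14 0; 1 5 -7 -18 0; 1 8 -11 -20 0; 1 8 -15 -20 0; 1 8 -19 -20 0; 1 8 -22 -20 0; 1 8 -22 -20 0; 1 8 -22 -20 0; 1 8 -22 -20 0; 1 8 -22 -20 0")

```text
time: 10.7
tool_pos: [0.3937, -0.1131, 0.3871]
ee_rot: [3.141, -0.0, 1.572]
wrist_force: [0.6, -1.2, -0.2]
width: 0.0005
```

```bash
python3 cmp.py; python3 - <<'E'
from m import *
im,d=snapshot('top');im2,d2=snapshot('scene');a=np.load('topi.npy');
for I,D in((a,np.load('topd.npy')),(im,d)):
    P=cloud('top',I,D,345,370,145,180);h=P[(P[:,2]>.2)&(P[:,2]<.235)];print(len(h),h[:,:3].mean(0) if len(h) else '')
cv2.imwrite('pics/f.png',np.hstack([cv2.resize(im[120:320,190:400],(420,400)),cv2.resize(im2[150:350,200:400],(380,400))])[:,:,::-1])
print(robot.get_obs()['qvel'].round(4))
E
```

```text
10.7 [ 0.39369982 -0.11307915  0.38712974] [ 0.58208665 -1.24880711 -0.21357758]
start [357.38931298 193.90839695] [ 14   6   8  20 131] top pt [ 0.60100305 -0.22661598  0.222     ]
now [357.21538462 193.61538462] [ 14   6   8  20 130] top pt [ 0.60100305 -0.22661598  0.222     ]
82 [ 0.6079802  -0.21216155  0.21825782]
80 [ 0.60832106 -0.21029864  0.21770449]
[-0.004   0.0021 -0.0042  0.0021  0.0021 -0.0023]
```

View pics/f.png

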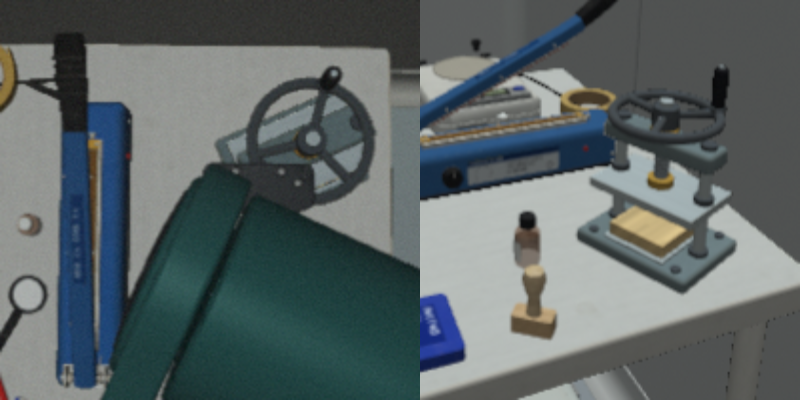

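The handle stands at its start within about 2 mm in both views. The bottles and stamp are upright and the arm is clear.

```bash
python3 -c "
from bench import robot
print(robot.close_job())"
```

```text
the job is handed in; nothing more can be done
None
```

I pushed the hand wheel clockwise through one full turn with the shut fingertips behind the handle, then backed off, rose clear and handed the job in at about 11 s. The hand-in reports no verdict.

- **Handle position:** the last check puts the handle within about 2 mm of where it started in the top view, and 0.3 px in the scene view. One scene check during the final push showed a 6 mm shift. It came from one pixel at the blob's edge and was gone in the next picture.
- **Pushing force:** the wrist read 2.5 N and 4.4 N in the checks about a quarter and about 60 % of the way round. It read near zero in the two checks where the arm was stopped, so I did not confirm contact from the wrist force past three quarters of the turn. The handle was moving with the fingers there.
- **Bottles and stamp:** all three looked upright and in place in the final pictures, though I did not measure their positions again.
- **Wheel angle and press plate:** I inferred the full turn from watching the handle go round. I did not measure the joint angle or the plate's drop directly.

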